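# Hang the mason's level back on the tool board

## Robot

A 6-joint arm with a two-finger parallel gripper is mounted at the origin on the work surface. World frame = base frame: x ahead of the robot, y to its left, z up, the work surface at z = 0. Lengths are in m, angles in rad, forces in N, time in s.
With the tool pointing down it reaches from about 0.35 to 0.975 m from the base axis. Payload 4.9 kg.
Tool frame: the origin (TCP) lies on the front face of the gripper's body, between the roots of the fingers; the fingertips stand ctrl.finger_overhang ahead of it and the grasp point (between the pads) lies 54 mm ahead of it (ctrl.finger_overhang is the distance from the TCP to the fingertips, in m); z points along the fingers, y is the line along which they close (so a half turn about z gives the same grasp; the last joint's range is limited). The gripper opens to 85 mm and grips with 20 to 120 N. Pads are 22 mm wide; open, the fingers measure 114 mm over their backs; the gripper's body (76 mm by 85 mm) begins 54 mm behind the grasp point. The pads swing forward as they close: fully open they stand 13 mm farther back than shut.
Start: joints at [-1.372, 0.053, 1.613, -0, 1.476, -0.119], TCP at [0.195, -0.594, 0.304] pointing down, gripper open.
Joint ranges: [-3.01, 3.01], [-1.01, 2.22], [0.06, 2.58], [-1.02, 4.17], [0.09, 2.62], [-3.14, 3.14]. Speed limits (rad/s): [2.57, 2.57, 3.14, 3.14, 3.14, 3.14].

## Interface

Orientations are given as a rotation vector (axis times angle).
In Python, from station import ctrl, vision gives the robot as it stands. The module is installed in compiled form; this text tells all that it offers.
- The arm moves only by the tool drive_tool, never from a script. Its argument "rows" is a list of rows, each a list of 2 entries, a list of its own where there are three numbers: the shift along the tool's x, y, z in m, then the turn about the tool's z in rad. A call has 1 to 10 rows; each row shifts and turns the commanded pose from where the row before left it, along the tool's axes as they then stand; what a row does not reach is not made up. A row lasts 1/10 s, in which the tool goes at most 50 mm and 8.59 degrees, less where a joint would pass 70% of its speed; a pose out of reach is approached as far as the arm can. A call with a gripper value outside its range is refused whole. "jaw" is the closure, from 0 (fully open) to 1 (shut), set as the call begins (left out, the last holds). The fingers move at their own pace and stop on an object; "grip_force" is the grip in N (left out, the last holds). Time passes only in rows, so rows that do not move let the fingers close. It gives the time, the measured TCP pose, the force, the opening and the grip force at its end, in the units of the state.
- ctrl.get_obs(): the state, without advancing time (a new reading comes with each control period).
- vision.get_image(name): name is "side" or "top"; returns a dict with "image" (420x560x3 uint8, blue, green, red), "vertical_fov" (degrees; the focal length in pixels is half the picture's height over the tangent of half this angle, whatever the lens; pixels are square), "cx", "cy" (the principal point, pixels), "dist_coeffs" ([k1, k2, p1, p2, k3] as OpenCV has them; the pictures are not rectified), "R" (3x3) and "t" (3): a world point X has camera coordinates R X + t. Camera axes: x right, y down, z forward; pixel columns grow to the right and rows downward; lengths in m; the calibration is good to about 2 mm. A picture is of the moment at which its call begins. There is no depth.
- ctrl.finish_job(): hands the job in; it is judged then, once.
The state is a dict: "t": time; "q": joint angles; "dq": joint speeds; "effort": joint torques, N m; "tool_pos": TCP position; "tool_rot": TCP orientation; "contact_force": force on the tool from outside, world axes, zero at the start; "wrist_torque": the same for the moment, N m; "opening": finger opening in m; "grip_force": force on a finger pad.
Only numpy, scipy, OpenCV 4.12 (cv2) and the standard library are available. Lean on these libraries where they do the work, as an engineer would, in place of code of your own. Each camera call takes 0.05 s, during which the arm holds its last target. There are 200 camera calls.

## Task

The spirit level has been left on the stone it was used to check. Put it away on the empty middle screw of the tool board: pass its round keyhole opening over the screw head with one face of the level towards the board, then let it slide down until the screw is fully home in the narrow slot and the level hangs plumb by itself. Leave the mallet, the two chisels and the stone offcut where they are.

Things in the scene. Friction and masses are not known exactly. Their poses are not given: they have to be found in the camera images.
- level_center (a point): Centre (and balance point) of the spirit level: loose aluminium box section, black end caps, 240 long, 54 high, 30 mm thick, 0.25 to 0.45 kg. x along its length to the keyhole end, y through its two flat 54 mm high faces, z to its top edge. Starts lying along the stone's flat top, z up: only its faces can be gripped there. It stands steadily on its square ends.
- level_opening (a point): Middle of the keyhole's round opening, mid-thickness, 66 mm from level_center along the level's x (54 mm from the keyhole end). 20 mm across, cut alike through the 4 mm walls of both faces, hollow between: either face may go to the board. Axes as level_center.
- level_seat (a point): Where the screw's shank ends up: closed end of the keyhole's narrow slot, mid-thickness, 90 mm from level_center along the level's x (24 mm past the round opening, 30 mm from the keyhole end). The slot is 8 mm wide with a 45-degree lead-in from the opening. Axes as level_center.
- screw (a point): Middle of the head of the empty middle screw, 250 mm above the bench, 12.5 mm out from the board's face. Head 12 mm across, 5 mm thick (10 to 15 mm from the face); shank 5 mm across. x points into the board (its front looks along -x), y along the board, z up. The head is through the level's wall once the gap between level and board is under 6 mm.
- board: Upright plywood tool board, fixed, 400 mm wide, 18 mm thick, top edge 272 mm above the bench; origin under its middle, axes as screw. A square and calipers hang on its outer screws, over 90 mm to either side of the middle one. A gripper finger does not fit between board and hung level, so for hanging the level has to be held by its two long edges, 54 mm apart.
- stone: Limestone block, fixed, 190 x 270 x 85 mm high; origin at the centre of its underside, y along its length. Flat top 150 x 270 mm, its middle 20 mm to the +x side of the origin. The bench between stone and board is clear for at least 70 mm round the point x = 0.53, y = -0.08.
- mallet: Carver's round iron mallet standing on its head, handle up: head 62 mm across, 75 mm high; 176 mm high in all; origin under its centre. To be left alone.
- point: Point chisel of dark square steel lying on the bench, about 210 mm long, 16 mm thick; origin near its middle at bench height, x to the point. To be left alone.
- claw: Claw (toothed) chisel lying on the bench, about 200 mm long, 20 mm wide; origin near its middle at bench height, x to the teeth. To be left alone.
- offcut: Loose limestone offcut, 75 x 50 x 35 mm high, origin at the centre of its underside. To be left alone.
Things that resemble listed ones, but are neither listed nor needed, are in the scene too. Of the things that look like the part that bears level_center, the largest one is meant.

How it is judged:
At the end, for the whole second after the job is handed in: The level hangs at rest and released on the middle screw: seat of its narrow slot within 11 mm of the middle of the screw head and less than 6 mm above it, its length within 0.12 rad of vertical with the keyhole up, a face towards the board within 0.25 rad (distance between level_seat and screw below 0.011 m and z of level_seat in the frame of screw below 0.006 m and angle between level_center's own x axis and vertical below 0.12 rad and angle between the y axis of level_center and the x axis of screw, either way round below 0.25 rad and linear speed of level below 0.03 m/s and angular speed of level below 0.2 rad/s); the robot touches nothing.
It fails at once if the mallet is pushed more than 30 mm from its place (distance of mallet from where it was at the start of the episode above 0.03 m).
It fails at once if the point chisel is pushed more than 30 mm from its place (distance of point from where it was at the start of the episode above 0.03 m).
It fails at once if the claw chisel is pushed more than 30 mm from its place (distance of claw from where it was at the start of the episode above 0.03 m).
It fails at once if the stone offcut is pushed more than 30 mm from its place (distance of offcut from where it was at the start of the episode above 0.03 m).
It also fails if it takes over 66 s, if anything falls off the work surface, if the arm or the gripper's body presses on something with over 40 N, if the wrist force passes 120 N, or if a joint passes its speed limit or range.

## Working session

There is one attempt and no reset: what is moved stays moved. The work goes in short steps, Python scripts to look and compute and a tool call to move; the robot and the scene stay as the last step left them, time stands still between calls to the robot, and variables do not carry over. Pictures are saved under pics/ and viewed, at most 12 in all, crops included, and the job is handed in when it is done.

Besides the shell and the picture viewer there is one more tool, called after "Call:" by a JSON object that holds its "name" and its "arguments", one argument or row to a line. drive_tool: Moves the arm, as the interface text tells. Its arguments: {"type":"object","properties":{"rows":{"type":"array","items":{"type":"array"}},"jaw":{"type":"number"},"grip_force":{"type":"number"}},"required":["rows"]}

```bash
mkdir -p pics; cat > h.py <<'E'
import numpy as np, cv2
from station import ctrl, vision
def cam(n):
    d=vision.get_image(n); im=np.asarray(d["image"]); f=im.shape[0]/2/np.tan(np.radians(d["vertical_fov"])/2)
    d["K"]=np.array([[f,0,d["cx"]],[0,f,d["cy"]],[0,0,1]]); d["D"]=np.array(d["dist_coeffs"],float)
    d["R"]=np.array(d["R"]); d["t"]=np.array(d["t"]); d["C"]=-d["R"].T@d["t"]; d["image"]=im; return d
def ray(d,uv):
    p=cv2.undistortPoints(np.array([[uv]],float),d["K"],d["D"])[0,0]; v=d["R"].T@np.array([p[0],p[1],1]); return d["C"],v/np.linalg.norm(v)
def plane(d,uv,z):
    c,v=ray(d,uv); return c+v*(z-c[2])/v[2]
def tri(d1,u1,d2,u2):
    a,v=ray(d1,u1); b,w=ray(d2,u2); s=np.linalg.lstsq(np.c_[v,-w],b-a,rcond=None)[0]
    p,q=a+s[0]*v,b+s[1]*w; return (p+q)/2,np.linalg.norm(p-q)
def proj(d,X):
    return cv2.projectPoints(np.atleast_2d(np.array(X,float)),cv2.Rodrigues(d["R"])[0],d["t"],d["K"],d["D"])[0][:,0]
E
python3 - <<'E'
from h import *
for n in("side","top"):
    d=cam(n); cv2.imwrite(f"pics/{n}0.png",d["image"]); print(n,d["C"],d["R"][2])
o=ctrl.get_obs(); print(o["t"],o["tool_pos"],o["tool_rot"],o["opening"],ctrl.finger_overhang)
E
```

```text
side [ 0.54414858 -0.70369031  1.13228841] [ 0.03219881  0.62972178 -0.77615315]
top [0.32502252 0.11888426 1.5576262 ] [ 0.18879191 -0.0149889  -0.98190272]
0.1 [ 0.19520255 -0.59327991  0.30277921] [-3.10015481e+00 -4.96792503e-01  1.47818212e-04] 0.08528363131541883 0.0726
```

View pics/side0.png

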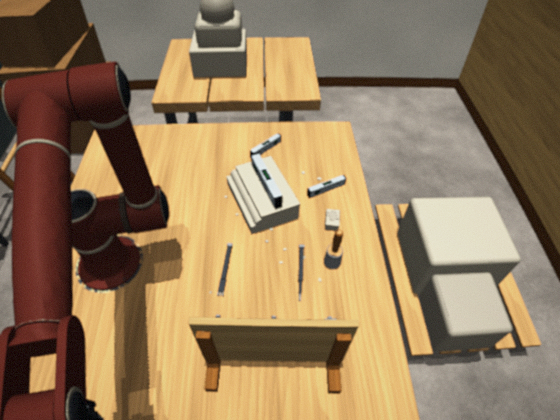

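View pics/top0.png

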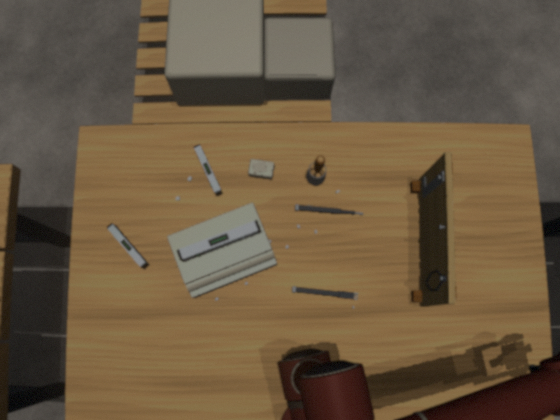

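Candidates for the level: top view, on stone at (219,239); bench bars at (207,169) and (127,245). Side view: (266,180), with the others at (327,186) and (266,145). The one on the stone is the longest and lies on the stone as described, so I'll confirm that in an enlarged crop.

```bash
python3 - <<'E'
from h import *
T=cv2.imread("pics/top0.png");S=cv2.imread("pics/side0.png")
r=lambda im,x,y,w,h:cv2.resize(im[y:y+h,x:x+w],(400,300),interpolation=cv2.INTER_CUBIC)
A=np.vstack([np.hstack([r(T,160,194,120,90),r(S,225,145,80,60)]),np.hstack([r(T,330,150,200,150)*1,r(S,180,290,200,150) if 0 else cv2.resize(S[290:410,180:370],(400,300))])])
cv2.imwrite("pics/c1.png",A)
d=cam("top");s=cam("side")
for n,uv,z in [("stoneC",(222,248),.085),("lev",(219,239),.14),("levR",(260,225),.139),("levL",(180,253),.139),("boardtopA",(451,155),.272),("boardtopB",(452,303),.272),("mallet",(317,178),.07),("off",(261,169),.035),("point?",(328,210),.01),("claw",(324,293),.01),("l2",(207,169),.02),("l3",(127,245),.02)]: print(n,plane(d,uv,z).round(3))
for n,uv,z in [("sboardA",(191,321),.272),("sboardB",(357,321),.272),("levA",(254,157),.139),("levB",(280,204),.139)]:print(n,plane(s,uv,z).round(3))
E
```

```text
stoneC [0.53  0.264 0.085]
lev [0.548 0.267 0.14 ]
levR [0.587 0.153 0.139]
levL [0.51  0.376 0.139]
boardtopA [ 0.747 -0.358  0.272]
boardtopB [ 0.357 -0.332  0.272]
mallet [ 0.74  -0.016  0.07 ]
off [0.78  0.152 0.035]
point? [ 0.655 -0.052  0.01 ]
claw [ 0.402 -0.033  0.01 ]
l2 [0.786 0.32  0.02 ]
l3 [0.55  0.561 0.02 ]
sboardA [ 0.364 -0.334  0.272]
sboardB [ 0.754 -0.346  0.272]
levA [0.505 0.362 0.139]
levB [0.593 0.13  0.139]
```

View pics/c1.png

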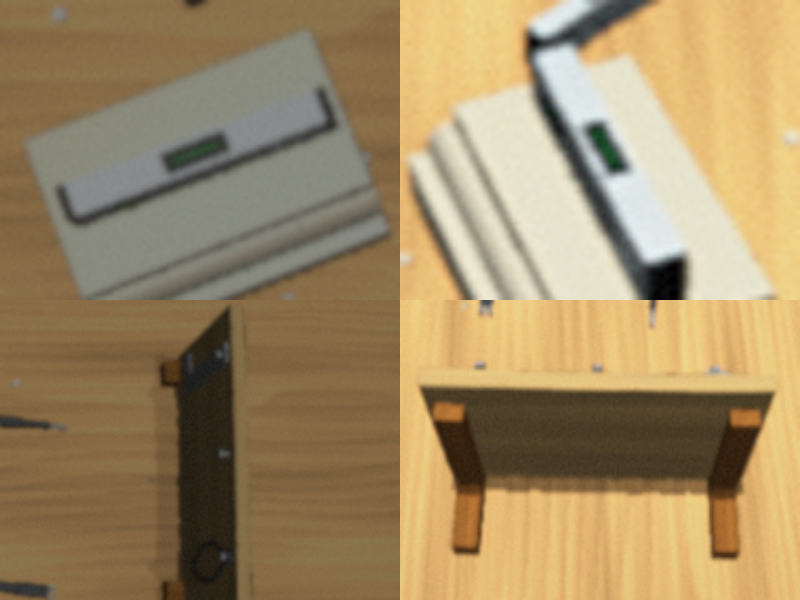

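The crop confirms that the bar on the stone is the level: it's the longest, with a vial at mid-length and black end caps. The empty middle screw is at about top (441.5,227) and side (274,317). Next I need precise positions and which end has the keyhole.

```bash
python3 - <<'E'
from h import *
fr={}
for n in("top","side"):
    ds=[cam(n) for _ in range(6)]; d=ds[0]; d["image"]=np.mean([x["image"].astype(float) for x in ds],0); fr[n]=d
T,S=fr["top"],fr["side"]
def box(d,x,y,w,h,name):
    im=d["image"][y:y+h,x:x+w]; m=((im[...,0]-im[...,2]>-2)&(im.mean(2)>110)).astype(np.uint8)
    m=cv2.morphologyEx(m,cv2.MORPH_CLOSE,np.ones((9,9)))
    c=max(cv2.findContours(m,0,2)[0],key=cv2.contourArea); r=cv2.minAreaRect(c+np.array([x,y])); print(name,r); return cv2.boxPoints(r)
bt=box(T,165,205,110,70,"top");bs=box(S,235,145,65,75,"side")
def ends(b):
    e=[np.linalg.norm(b[1]-b[0]),np.linalg.norm(b[2]-b[1])]
    p=[(b[0]+b[1])/2,(b[2]+b[3])/2] if e[0]<e[1] else [(b[1]+b[2])/2,(b[3]+b[0])/2]
    return sorted(p,key=lambda q:q[0])
et,es=ends(bt),ends(bs)
P=[]
for a,b in zip(et,es): p,g=tri(T,a,S,b); P.append(p); print(a,b,p.round(4),round(g,4), plane(T,a,.139).round(4))
print("screw",tri(T,(441.5,227),S,(274,317)))
st=lambda c:np.clip((c-c.min())/(np.percentile(c,99)-c.min()),0,1)**.5*255
A=np.hstack([cv2.resize(st(S["image"][148:213,240:290]),(380,494),interpolation=cv2.INTER_CUBIC),cv2.resize(np.rot90(st(T["image"][215:265,172:270])),(400,494) if 0 else (252,494),interpolation=cv2.INTER_CUBIC)])
cv2.imwrite("pics/c2.png",A)
def cr(d,x,y,w,h):return cv2.resize(st(d["image"][y:y+h,x:x+w]),None,fx=8,fy=8,interpolation=cv2.INTER_CUBIC)
cv2.imwrite("pics/c3.png",np.hstack([cr(T,420,210,40,40),cr(S,255,300,40,40)]))
E
```

```text
top ((218.0725860595703, 239.33921813964844), (10.207040786743164, 80.18036651611328), 69.30455017089844)
side ((264.71771240234375, 170.93032836914062), (56.535892486572266, 16.343597412109375), 72.25532531738281)
[180.56934 253.50711] [256.10233 144.00726] [0.5075 0.3648 0.1979] 0.0139 [0.5081 0.374  0.139 ]
[255.57584 225.17133] [273.3331 197.8534] [0.579  0.1643 0.1348] 0.0159 [0.5862 0.1656 0.139 ]
screw (array([ 0.5570883 , -0.32205932,  0.25567189]), np.float64(0.00365274348094801))[ WARN:0@4.547] global loadsave.cpp:1063 imwrite_ Unsupported depth image for selected encoder is fallbacked to CV_8U.
```

View pics/c2.png

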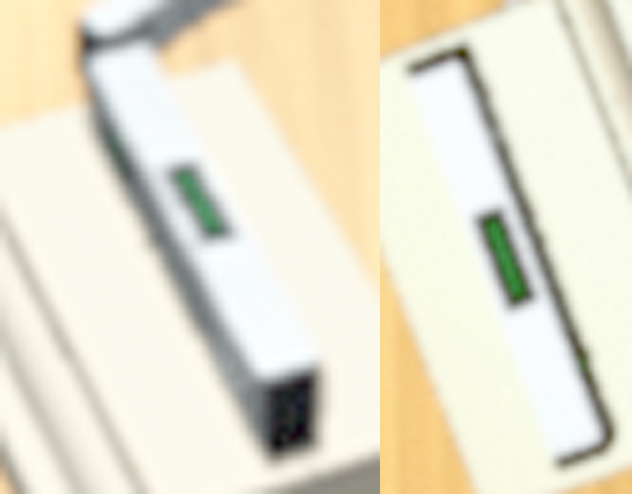

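View pics/c3.png

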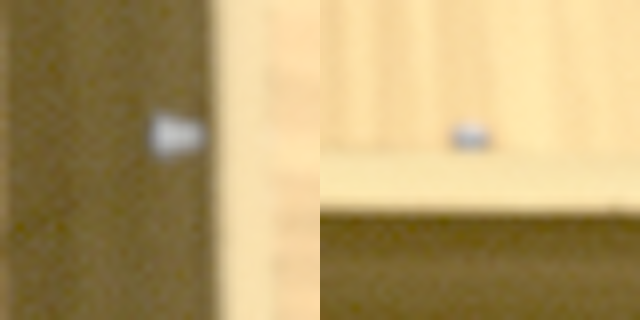

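Both views show a green spot on the face towards the far (+y) end. That could be either the keyhole or a plumb vial, so I'll sample colours along the face to tell which.

```bash
python3 - <<'E'
from h import *
np.set_printoptions(linewidth=200,suppress=True)
c=np.array([.5472,.2698]);u=np.array([-.351,.936]);n=np.array([.936,.351])
for nm in("side","top"):
    ds=[cam(nm) for _ in range(10)];im=np.mean([x["image"].astype(float) for x in ds],0).astype(np.float32);d=ds[0]
    print(nm)
    ss=np.arange(-114,115,12)
    print("s   ",ss)
    rows=[]
    for z in(.130,.112,.095):
        P=[np.r_[c+u*s/1000-n*.015,z] for s in ss];uv=proj(d,P).astype(np.float32)
        v=cv2.remap(im,uv[:,0][None],uv[:,1][None],1)[0]
        print(z,"G",v[:,1].round(),"\n  G-(B+R)/2",(v[:,1]-(v[:,0]+v[:,2])/2).round())
    # rectified view of the face
    g=np.array([[np.r_[c+u*s-n*.015,z] for s in np.linspace(-.13,.13,520)] for z in np.linspace(.15,.08,140)]).reshape(-1,3)
    uv=proj(d,g).reshape(140,520,2).astype(np.float32);r=cv2.remap(im,uv,None,2)
    r=np.clip((r-r.min())/(np.percentile(r,80)-r.min()),0,1)**.6*255
    rows=r.astype(np.uint8); cv2.imwrite(f"pics/r_{nm}.png",rows)
a=np.vstack([cv2.imread("pics/r_side.png"),cv2.imread("pics/r_top.png")]);cv2.imwrite("pics/r.png",a)
E
```

```text
side
s    [-114 -102  -90  -78  -66  -54  -42  -30  -18   -6    6   18   30   42   54   66   78   90  102  114]
0.13 G [ 43. 102. 120. 124. 128. 123. 113. 109. 120. 129. 126. 113. 111. 112. 116. 123. 119. 116. 116. 117.] 
  G-(B+R)/2 [1. 2. 3. 3. 4. 4. 3. 3. 3. 3. 3. 2. 3. 3. 4. 6. 3. 3. 2. 1.]
0.112 G [ 42.  64.  88.  91.  85.  71.  62.  58.  62.  65.  65.  63.  59.  57.  45.  44.  48.  56.  81. 108.] 
  G-(B+R)/2 [2. 2. 2. 4. 2. 3. 2. 0. 1. 2. 1. 2. 1. 2. 2. 5. 8. 3. 3. 2.]
0.095 G [ 96. 102. 114. 121. 124. 124. 116.  96.  99. 103. 105. 110. 103. 113. 102.  96.  93.  97. 106. 135.] 
  G-(B+R)/2 [5. 4. 4. 4. 5. 5. 4. 4. 4. 4. 4. 5. 4. 5. 4. 4. 8. 6. 5. 6.]
top
s    [-114 -102  -90  -78  -66  -54  -42  -30  -18   -6    6   18   30   42   54   66   78   90  102  114]
0.13 G [57. 86. 92. 87. 95. 87. 89. 89. 86. 88. 87. 88. 87. 89. 86. 88. 85. 87. 88. 65.] 
  G-(B+R)/2 [1. 1. 1. 1. 1. 0. 0. 1. 1. 0. 1. 1. 1. 1. 1. 3. 1. 1. 1. 1.]
0.112 G [56. 68. 72. 70. 80. 66. 71. 67. 65. 66. 68. 65. 66. 64. 63. 57. 63. 62. 65. 57.] 
  G-(B+R)/2 [2. 2. 1. 2. 2. 1. 1. 2. 1. 2. 2. 1. 2. 1. 2. 4. 3. 1. 1. 1.]
0.095 G [78. 83. 76. 83. 89. 79. 82. 83. 74. 81. 81. 79. 76. 79. 75. 66. 76. 78. 73. 77.] 
  G-(B+R)/2 [4. 3. 2. 3. 3. 3. 3. 4. 3. 4. 4. 3. 3. 3. 3. 4. 5. 3. 3. 4.]
```

View pics/r.png

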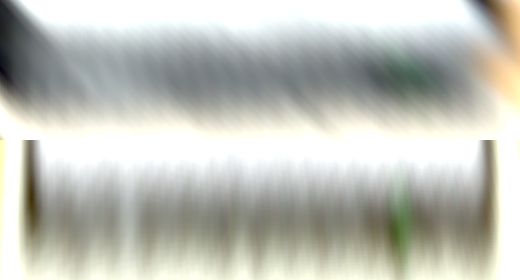

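The light spot at s=-66 mm shows in both views, as a through-hole with stone visible behind it. The green spot at +68 mm is a plumb vial. So the keyhole is at the near end, about (0.586,0.166), and I'll pick the level up near that end.

Call:
{"name": "drive_tool", "arguments": {
  "rows": [
    [[0, 0, -0.02], -0.147],
    [[0, 0, -0.02], -0.147],
    [[0, 0, -0.02], -0.147],
    [[0, 0, -0.02], -0.147],
    [[0, 0, -0.02], -0.147],
    [[0, 0, 0], -0.147],
    [[0, 0, 0], -0.147],
    [[0, 0, 0], -0.147],
    [[0, 0, 0], -0.147],
    [[0, 0, 0], -0.147]
  ],
  "jaw": 0,
  "grip_force": 30
}}

```text
t: 2.8
tool_pos: [0.1953, -0.5937, 0.4039]
tool_rot: [1.96, 2.455, -0.0]
contact_force: [-0.8, 0.6, -0.2]
opening: 0.0852
grip_force: 0.0
```

Call:
{"name": "drive_tool", "arguments": {
  "rows": [
    [[0, 0, 0], -0.142],
    [[0.033, 0.035, 0], 0],
    [[0.033, 0.035, 0], 0],
    [[0.033, 0.035, 0], 0],
    [[0.033, 0.035, 0], 0],
    [[0.033, 0.035, 0], 0],
    [[0.033, 0.035, 0], 0],
    [[0.033, 0.035, 0], 0],
    [[0.033, 0.035, 0], 0],
    [[0.033, 0.035, 0], 0]
  ]
}}

```text
t: 3.8
tool_pos: [0.3862, -0.2031, 0.4042]
tool_rot: [1.789, 2.581, 0.0]
contact_force: [1.5, -0.3, 0.9]
opening: 0.0853
grip_force: 0.0
```

Call:
{"name": "drive_tool", "arguments": {
  "rows": [
    [[0.033, 0.035, 0], 0],
    [[0.033, 0.035, 0], 0],
    [[0.033, 0.035, 0], 0],
    [[0.033, 0.035, 0], 0],
    [[0.033, 0.035, 0], 0],
    [[0.033, 0.035, 0], 0],
    [[0.033, 0.035, 0], 0],
    [[0.033, 0.035, 0], 0],
    [[0, 0, 0], 0],
    [[0, 0, 0], 0]
  ]
}}

```text
t: 4.8
tool_pos: [0.5553, 0.1415, 0.4034]
tool_rot: [-1.786, -2.584, 0.002]
contact_force: [-0.1, -0.2, 0.8]
opening: 0.0854
grip_force: 0.0
```

```bash
cat >> h.py <<'E'
from scipy.spatial.transform import Rotation as Ro
def to(x,y,z,yaw_y=None):
    """needed shift in tool axes (after the turn) and tool turn"""
    o=ctrl.get_obs();R=Ro.from_rotvec(o["tool_rot"]).as_matrix();yw=np.arctan2(R[1,1],R[0,1]);tn=0
    if yaw_y is not None: tn=-((yaw_y-yw+np.pi)%(2*np.pi)-np.pi)
    d=np.array([x,y,z])-o["tool_pos"]; print("t",round(o["t"],2),"pos",np.round(o["tool_pos"],4),"yaw_y",round(yw,4),"q",np.round(o["q"],2),"F",np.round(o["contact_force"],1),"op",round(o["opening"],4),"gf",round(o["grip_force"],1))
    print("turn",round(tn,4),"shift now",(R.T@d).round(4),"shift after turn",((R@Ro.from_rotvec([0,0,tn]).as_matrix()).T@d).round(4))
E
python3 -c "
from h import *
to(.575,.195,.168,.359)"
```

```text
t 4.8 pos [0.5553 0.1415 0.4034] yaw_y 0.361 q [ 0.12 -0.11  1.61 -0.    1.64 -0.24] F [-0.1 -0.2  0.8] op 0.0854 gf 0.0
turn 0.002 shift now [0.0431 0.0376 0.2353] shift after turn [0.0432 0.0375 0.2353]
```

Call:
{"name": "drive_tool", "arguments": {
  "rows": [
    [[0.0215, 0.019, 0.035], 0],
    [[0.0215, 0.019, 0.035], 0],
    [[0, 0, 0.035], 0],
    [[0, 0, 0.035], 0],
    [[0, 0, 0.035], 0],
    [[0, 0, 0.03], 0],
    [[0, 0, 0.02], 0],
    [[0, 0, 0.01], 0],
    [[0, 0, 0], 0],
    [[0, 0, 0], 0]
  ]
}}

```text
t: 5.8
tool_pos: [0.5764, 0.1937, 0.1704]
tool_rot: [1.789, 2.58, 0.002]
contact_force: [0.4, -0.6, -0.1]
opening: 0.0853
grip_force: 0.0
```

Call:
{"name": "drive_tool", "arguments": {
  "rows": [
    [[0, 0, 0], 0],
    [[0, 0, 0], 0],
    [[0, 0, 0], 0],
    [[0, 0, 0], 0],
    [[0, 0, 0], 0],
    [[0, 0, 0], 0],
    [[0, 0, 0], 0],
    [[0, 0, 0], 0]
  ],
  "jaw": 1,
  "grip_force": 30
}}

```text
t: 6.6
tool_pos: [0.5759, 0.1943, 0.1695]
tool_rot: [1.789, 2.582, 0.001]
contact_force: [-1.3, -0.6, 5.5]
opening: 0.0297
grip_force: 30.7
```

```bash
python3 -c "
from h import *
to(.575,.195,.168,.359)"
```

```text
t 6.6 pos [0.5759 0.1943 0.1695] yaw_y 0.3591 q [ 0.2   0.13  1.76  0.    1.25 -0.16] F [-1.3 -0.6  5.5] op 0.0297 gf 30.7
turn 0.0001 shift now [ 0.001  -0.0006  0.0015] shift after turn [ 0.001  -0.0006  0.0015]
```

Call:
{"name": "drive_tool", "arguments": {
  "rows": [
    [[0, 0, -0.025], 0],
    [[0, 0, -0.025], 0],
    [[0, 0, -0.025], 0],
    [[0, 0, -0.03], 0],
    [[0, 0, -0.03], 0],
    [[0, 0, -0.03], 0],
    [[0, 0, -0.03], 0],
    [[0, 0, -0.03], 0],
    [[0, 0, -0.025], 0],
    [[0, 0, 0], 0]
  ],
  "grip_force": 20
}}

```text
t: 7.6
tool_pos: [0.5766, 0.1943, 0.4221]
tool_rot: [1.787, 2.579, 0.006]
contact_force: [0.4, -0.2, -3.4]
opening: 0.0298
grip_force: 30.0
```

```bash
python3 - <<'E'
from h import *
to(.53,-.08,.42,1.52)
d=cam("side");t=cam("top")
p=proj(d,ctrl.get_obs()["tool_pos"])[0].astype(int);q=proj(t,ctrl.get_obs()["tool_pos"])[0].astype(int)
def c(i,p):
    x,y=max(0,min(p[0]-75,410)),max(0,min(p[1]-75,270)); print(x,y); return cv2.resize(i["image"][y:y+150,x:x+150],(400,400))
cv2.imwrite("pics/l1.png",np.hstack([c(d,p),c(t,q)]))
E
```

```text
t 7.6 pos [0.5766 0.1943 0.4221] yaw_y 0.3588 q [ 0.2  -0.03  1.5  -0.    1.66 -0.16] F [ 0.4 -0.2 -3.4] op 0.0298 gf 30.0
turn -1.1612 shift now [-0.2405 -0.14    0.0016] shift after turn [ 0.0326 -0.2763  0.0016]
199 50
163 132
```

View pics/l1.png

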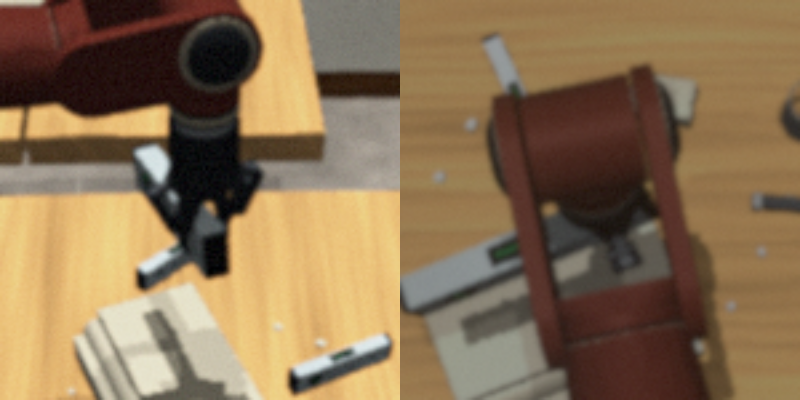

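The side crop shows the level held level (horizontal) by the keyhole end, with the gripper at crop (200,220). The grip hasn't dropped to 20 N. I'll turn, lower the grip, and see whether the level swings down.

Call:
{"name": "drive_tool", "arguments": {
  "rows": [
    [[0, 0, 0], -0.145],
    [[0, 0, 0], -0.145],
    [[0, 0, 0], -0.145],
    [[0, 0, 0], -0.145],
    [[0, 0, 0], -0.145],
    [[0, 0, 0], -0.145],
    [[0, 0, 0], -0.145],
    [[0, 0, 0], -0.145],
    [[0, 0, 0], 0],
    [[0, 0, 0], 0]
  ],
  "jaw": 1,
  "grip_force": 20
}}

```text
t: 8.7
tool_pos: [0.5754, 0.1942, 0.4162]
tool_rot: [-0.086, -3.137, 0.001]
contact_force: [0.4, -0.3, -3.6]
opening: 0.0293
grip_force: 30.0
```

Call:
{"name": "drive_tool", "arguments": {
  "rows": [
    [[0.003, -0.035, 0], 0],
    [[0.005, -0.035, 0], 0],
    [[0.005, -0.035, 0], 0],
    [[0.005, -0.035, 0], 0],
    [[0.005, -0.035, 0], 0],
    [[0.005, -0.035, 0], 0],
    [[0.005, -0.035, 0], 0],
    [[0, -0.03, 0], 0],
    [[0, 0, 0], 0],
    [[0, 0, 0], 0]
  ]
}}

```text
t: 9.7
tool_pos: [0.5284, -0.079, 0.4181]
tool_rot: [-0.086, -3.14, -0.002]
contact_force: [0.3, 0.1, -3.2]
opening: 0.0299
grip_force: 30.0
```

```bash
python3 - <<'E'
from h import *
to(.53,-.08,.42,1.52)
print(ctrl.get_obs()["wrist_torque"])
d=cam("side");t=cam("top")
p=proj(d,ctrl.get_obs()["tool_pos"])[0].astype(int);q=proj(t,ctrl.get_obs()["tool_pos"])[0].astype(int)
def c(i,p):
    x,y=max(0,min(p[0]-75,410)),max(0,min(p[1]-75,270)); print(x,y); return cv2.resize(i["image"][y:y+150,x:x+150],(400,400))
cv2.imwrite("pics/l2.png",np.hstack([c(d,p),c(t,q)]))
E
```

```text
t 9.7 pos [ 0.5284 -0.079   0.4181] yaw_y 1.516 q [-0.29 -0.21  1.67  0.    1.68 -1.8 ] F [ 0.3  0.1 -3.2] op 0.0299 gf 30.0
turn -0.004 shift now [-0.0017 -0.0009 -0.0019] shift after turn [-0.0017 -0.0009 -0.0019]
[ 0.02603972 -0.31138274 -0.03678474]
184 121
284 151
```

View pics/l2.png

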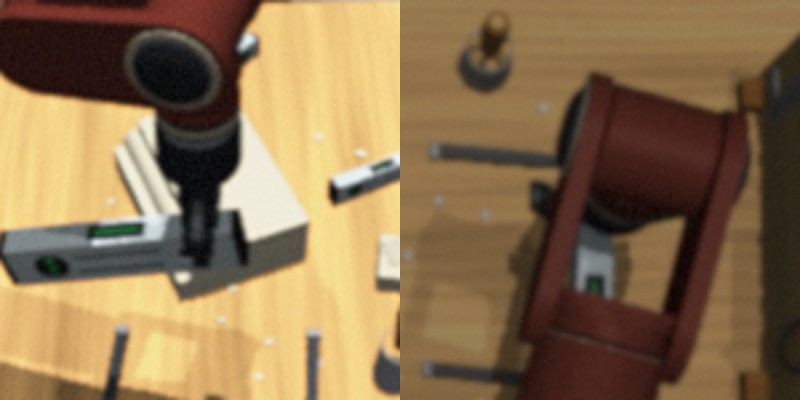

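The crop shows the green plumb vial at the far end (crop 52,265) and the keyhole slot under the finger, so this is the right end. The level is still horizontal and the grip is still 30 N, so I'll command a different jaw value to make the 20 N take effect.

Call:
{"name": "drive_tool", "arguments": {
  "rows": [
    [[0, 0, 0], 0],
    [[0, 0, 0], 0],
    [[0, 0, 0], 0]
  ],
  "jaw": 0.8,
  "grip_force": 20
}}

```text
t: 10.1
tool_pos: [0.5286, -0.0781, 0.4189]
tool_rot: [0.08, 3.14, 0.0]
contact_force: [-0.3, 0.5, -3.9]
opening: 0.0301
grip_force: 30.0
```

```bash
python3 - <<'E'
from h import *
to(.53,-.08,.42,1.52)
print(ctrl.get_obs()["wrist_torque"])
E
```

```text
t 10.1 pos [ 0.5286 -0.0781  0.4189] yaw_y 1.5199 q [-0.29 -0.21  1.67  0.    1.68 -1.81] F [-0.3  0.5 -3.9] op 0.0301 gf 30.0
turn -0.0001 shift now [-0.0015 -0.0018 -0.0011] shift after turn [-0.0015 -0.0018 -0.0011]
[-0.01123358 -0.36529135  0.03497929]
```

Call:
{"name": "drive_tool", "arguments": {
  "rows": [
    [[0, 0, 0], 0],
    [[0, 0, 0], 0]
  ],
  "jaw": 0.7,
  "grip_force": 20
}}

```text
t: 10.3
tool_pos: [0.5286, -0.0785, 0.4189]
tool_rot: [0.081, 3.14, -0.0]
contact_force: [-1.4, 0.6, -4.5]
opening: 0.0296
grip_force: 30.0
```

Call:
{"name": "drive_tool", "arguments": {
  "rows": [
    [[0, 0, 0], 0],
    [[0, 0, 0], 0]
  ],
  "jaw": 0.67,
  "grip_force": 20
}}

```text
t: 10.5
tool_pos: [0.5285, -0.0787, 0.4189]
tool_rot: [0.081, 3.14, 0.0]
contact_force: [-0.8, -0.6, -3.7]
opening: 0.0293
grip_force: 30.0
```

```bash
python3 - <<'E'
from h import *
to(.53,-.08,.42,1.52)
print(ctrl.get_obs()["wrist_torque"])
E
```

```text
t 10.5 pos [ 0.5285 -0.0787  0.4189] yaw_y 1.519 q [-0.29 -0.21  1.67  0.    1.68 -1.81] F [-0.8 -0.6 -3.7] op 0.0293 gf 30.0
turn -0.001 shift now [-0.0015 -0.0012 -0.0011] shift after turn [-0.0015 -0.0012 -0.0011]
[-0.03355039 -0.31133382  0.01949351]
```

The grip only changes on a fresh grasp. I'll put the level back on the stone at its old place and regrip at 20 N nearer the end.

Call:
{"name": "drive_tool", "arguments": {
  "rows": [
    [[-0.005, 0.035, 0], 0],
    [[-0.005, 0.035, 0], 0.145],
    [[0, 0, 0], 0.145],
    [[0, 0, 0], 0.145],
    [[0, 0, 0], 0.145],
    [[0, 0, 0], 0.145],
    [[0, 0, 0], 0.145],
    [[0, 0, 0], 0.145],
    [[0, 0, 0], 0.145],
    [[0, 0, 0], 0]
  ]
}}

```text
t: 11.5
tool_pos: [0.5421, -0.0095, 0.4188]
tool_rot: [-1.789, -2.582, 0.001]
contact_force: [0.0, -0.5, -2.3]
opening: 0.0297
grip_force: 29.9
```

```bash
python3 - <<'E'
from h import *
to(.5759,.1943,.1705,.359)
E
```

```text
t 11.5 pos [ 0.5421 -0.0095  0.4188] yaw_y 0.3591 q [-0.15 -0.19  1.65 -0.    1.68 -0.51] F [ 0.  -0.5 -2.3] op 0.0297 gf 29.9
turn 0.0001 shift now [0.179  0.1035 0.2482] shift after turn [0.179  0.1035 0.2482]
```

Call:
{"name": "drive_tool", "arguments": {
  "rows": [
    [[0.036, 0.021, 0], 0],
    [[0.036, 0.021, 0], 0],
    [[0.036, 0.021, 0], 0],
    [[0.036, 0.021, 0.01], 0],
    [[0.035, 0.0195, 0.03], 0],
    [[0, 0, 0.04], 0],
    [[0, 0, 0.04], 0],
    [[0, 0, 0.04], 0],
    [[0, 0, 0.035], 0],
    [[0, 0, 0.025], 0]
  ]
}}

```text
t: 12.5
tool_pos: [0.5754, 0.1941, 0.1964]
tool_rot: [-1.784, -2.584, 0.004]
contact_force: [0.5, -2.1, 0.3]
opening: 0.0295
grip_force: 30.4
```

Call:
{"name": "drive_tool", "arguments": {
  "rows": [
    [[0, 0, 0.01], 0],
    [[0, 0, 0.008], 0],
    [[0, 0, 0.006], 0],
    [[0, 0, 0], 0],
    [[0, 0, 0], 0]
  ]
}}

```text
t: 13.0
tool_pos: [0.5766, 0.1947, 0.176]
tool_rot: [1.788, 2.582, 0.002]
contact_force: [0.1, -1.3, -2.0]
opening: 0.0295
grip_force: 30.0
```

```bash
python3 - <<'E'
from h import *
to(.5759,.1943,.1705,.359)
E
```

```text
t 13.0 pos [0.5766 0.1947 0.176 ] yaw_y 0.3595 q [ 0.2   0.12  1.76 -0.    1.26 -0.16] F [ 0.1 -1.3 -2. ] op 0.0295 gf 30.0
turn 0.0005 shift now [-0.0001 -0.0008  0.0055] shift after turn [-0.0001 -0.0008  0.0055]
```

Call:
{"name": "drive_tool", "arguments": {
  "rows": [
    [[0, 0, 0.002], 0],
    [[0, 0, 0.002], 0],
    [[0, 0, 0.001], 0],
    [[0, 0, 0], 0]
  ]
}}

```text
t: 13.4
tool_pos: [0.5764, 0.1946, 0.1702]
tool_rot: [1.789, 2.582, 0.001]
contact_force: [0.8, -1.3, 0.6]
opening: 0.0297
grip_force: 30.2
```

Call:
{"name": "drive_tool", "arguments": {
  "rows": [
    [[0, 0, 0], 0],
    [[0, 0, 0], 0],
    [[0, 0, 0], 0],
    [[0, 0, 0], 0],
    [[-0.009, 0, 0], 0],
    [[-0.008, 0, 0], 0],
    [[0, 0, 0], 0]
  ],
  "jaw": 0.2
}}

```text
t: 14.1
tool_pos: [0.5826, 0.1775, 0.17]
tool_rot: [1.791, 2.581, -0.0]
contact_force: [0.5, 0.7, -0.1]
opening: 0.0681
grip_force: 0.0
```

Call:
{"name": "drive_tool", "arguments": {
  "rows": [
    [[0, 0, 0], 0],
    [[0, 0, 0], 0],
    [[0, 0, 0], 0],
    [[0, 0, 0], 0],
    [[0, 0, 0], 0],
    [[0, 0, 0], 0],
    [[0, 0, 0], 0]
  ],
  "jaw": 1,
  "grip_force": 20
}}

```text
t: 14.8
tool_pos: [0.5822, 0.1787, 0.17]
tool_rot: [1.789, 2.582, 0.0]
contact_force: [0.0, -0.3, -0.4]
opening: 0.0296
grip_force: 23.3
```

Call:
{"name": "drive_tool", "arguments": {
  "rows": [
    [[0, 0, -0.025], 0],
    [[0, 0, -0.035], 0],
    [[0, 0, -0.04], 0],
    [[0, 0, -0.04], 0],
    [[0, 0, -0.04], 0],
    [[0, 0, -0.04], 0],
    [[0, 0, -0.03], 0],
    [[0, 0, 0], 0],
    [[0, 0, 0], 0]
  ]
}}

```text
t: 15.7
tool_pos: [0.5819, 0.1786, 0.4185]
tool_rot: [-1.789, -2.582, 0.002]
contact_force: [-0.1, 0.6, -4.8]
opening: 0.0295
grip_force: 22.6
```

```bash
python3 - <<'E'
from h import *
to(.53,-.08,.42,1.52)
o=ctrl.get_obs();print(Ro.from_rotvec(o["tool_rot"]).inv().apply(o["wrist_torque"]))
E
```

```text
t 15.7 pos [0.5819 0.1786 0.4185] yaw_y 0.359 q [ 0.18 -0.03  1.51 -0.    1.66 -0.18] F [-0.1  0.6 -4.8] op 0.0295 gf 22.6
turn -1.161 shift now [-0.2239 -0.1395 -0.0014] shift after turn [ 0.0387 -0.2609 -0.0014]
[-0.01013842 -0.17704279 -0.00896867]
```

The moment about the pads has halved, so the level is swinging down. I'll turn it and carry it to the clear spot.

Call:
{"name": "drive_tool", "arguments": {
  "rows": [
    [[0, 0, -0.02], -0.145],
    [[0, 0, -0.02], -0.145],
    [[0, 0, 0], -0.145],
    [[0, 0, 0], -0.145],
    [[0, 0, 0], -0.145],
    [[0, 0, 0], -0.145],
    [[0, 0, 0], -0.145],
    [[0, 0, 0], -0.145],
    [[0, 0, 0], 0],
    [[0, 0, 0], 0]
  ]
}}

```text
t: 16.7
tool_pos: [0.5819, 0.1787, 0.4568]
tool_rot: [-0.086, -3.136, 0.001]
contact_force: [0.4, -0.5, -3.8]
opening: 0.0298
grip_force: 22.6
```

Call:
{"name": "drive_tool", "arguments": {
  "rows": [
    [[0.005, -0.033, 0], 0],
    [[0.005, -0.033, 0], 0],
    [[0.005, -0.033, 0], 0],
    [[0.005, -0.033, 0], 0],
    [[0.005, -0.033, 0], 0],
    [[0.005, -0.033, 0], 0],
    [[0.005, -0.033, 0], 0],
    [[0.004, -0.03, 0], 0],
    [[0, 0, 0], 0],
    [[0, 0, 0], 0]
  ]
}}

```text
t: 17.7
tool_pos: [0.5295, -0.0803, 0.4589]
tool_rot: [-0.086, -3.139, -0.002]
contact_force: [0.6, 0.8, -3.1]
opening: 0.0298
grip_force: 22.7
```

```bash
python3 - <<'E'
from h import *
to(.53,-.08,.42,1.52)
o=ctrl.get_obs();print(Ro.from_rotvec(o["tool_rot"]).inv().apply(o["wrist_torque"]))
d=cam("side");t=cam("top")
p=proj(d,o["tool_pos"])[0].astype(int);q=proj(t,o["tool_pos"])[0].astype(int)
def c(i,p):
    x,y=max(0,min(p[0]-75,410)),max(0,min(p[1]-55,270)); print(x,y); return cv2.resize(i["image"][y:y+150,x:x+150],(400,400))
cv2.imwrite("pics/l3.png",np.hstack([c(d,p),c(t,q)]))
E
```

```text
t 17.7 pos [ 0.5295 -0.0803  0.4589] yaw_y 1.5161 q [-0.29 -0.2   1.6   0.    1.74 -1.81] F [ 0.6  0.8 -3.1] op 0.0298 gf 22.7
turn -0.0039 shift now [-0.0005  0.0002  0.0389] shift after turn [-0.0005  0.0002  0.0389]
[-0.05670238 -0.19398471  0.00703988]
183 130
288 168
```

View pics/l3.png

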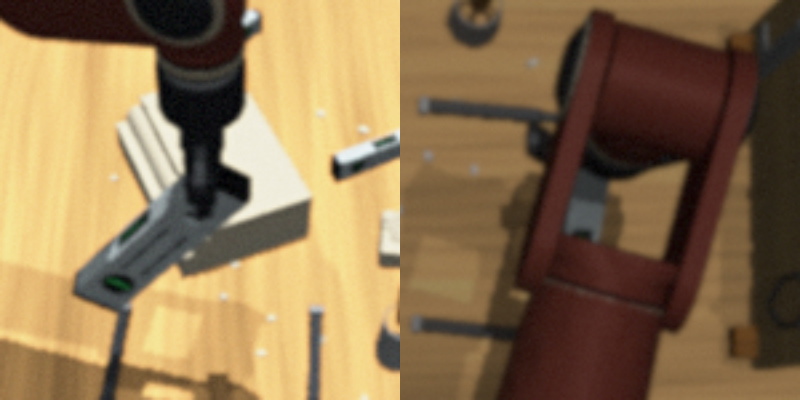

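The side crop shows the level with its keyhole up, tilted about 57° below horizontal and held there by pad friction. Gravity biases it the right way, so shaking it along x will walk it towards plumb.

Call:
{"name": "drive_tool", "arguments": {
  "rows": [
    [[0.04, 0, 0], 0],
    [[-0.04, 0, 0], 0],
    [[0.04, 0, 0], 0],
    [[-0.04, 0, 0], 0],
    [[0.04, 0, 0], 0],
    [[-0.04, 0, 0], 0],
    [[0.04, 0, 0], 0],
    [[-0.04, 0, 0], 0],
    [[0, 0, 0], 0],
    [[0, 0, 0], 0]
  ]
}}

```text
t: 18.8
tool_pos: [0.5298, -0.0789, 0.4592]
tool_rot: [-0.079, -3.139, -0.001]
contact_force: [-0.1, 0.1, -2.7]
opening: 0.0298
grip_force: 22.8
```

```bash
cat > tq.py <<'E'
from h import *
o=ctrl.get_obs();print(o["t"],o["tool_pos"],Ro.from_rotvec(o["tool_rot"]).inv().apply(o["wrist_torque"]))
# level tilt seen by side camera: axis of bluish-grey face in the plane y=face
d=cam("side");cv2.imwrite("pics/tq.png",d["image"])
E
python3 tq.py
```

```text
18.8 [ 0.52982769 -0.07889573  0.45915338] [-0.03977323  0.01387602  0.01609828]
```

```bash
python3 - <<'E'
from h import *
d=cam("side");im=d["image"].astype(int)
g=((im[...,1]-np.maximum(im[...,0],im[...,2]))>12).astype(np.uint8)
n,l,s,c=cv2.connectedComponentsWithStats(g)
for i in range(1,n):
    if s[i,4]>3:
        C,v=ray(d,c[i]);k=(-.094-C[1])/v[1];print(c[i].round(1),s[i,4],(C+k*v).round(4))
p=proj(d,[[.53,-.094,.405]])[0];print(p)
x,y=int(p[0]-40),int(p[1]-40);cv2.imwrite("pics/l4.png",cv2.resize(d["image"][y:y+110,x:x+80],(436,600)))
E
```

```text
[326.5 182.5] 4 [ 0.6864 -0.094   0.4802]
[254.2 242.5] 31 [ 0.5104 -0.094   0.2415]
[259.75923873 204.63687744]
```

View pics/l4.png

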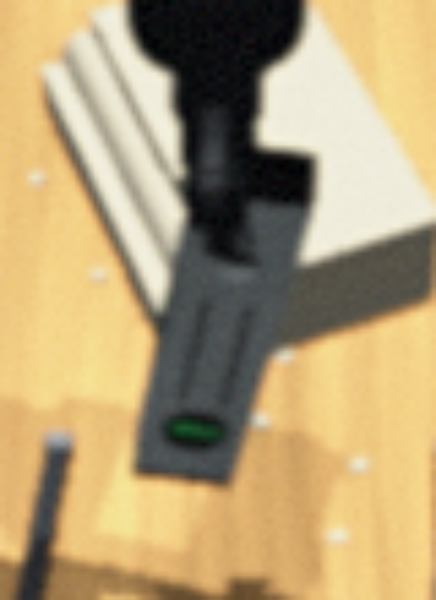

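The level hangs keyhole up, tilted about 8–12° with its lower end towards -x. I'll shake it a little more, then lower it over the clear spot.

Call:
{"name": "drive_tool", "arguments": {
  "rows": [
    [[-0.04, 0, 0], 0],
    [[0.04, 0, 0], 0],
    [[-0.04, 0, 0], 0],
    [[0.04, 0, 0], 0],
    [[-0.04, 0, 0], 0],
    [[0.04, 0, 0], 0],
    [[-0.02, 0, 0], 0],
    [[0, 0, 0.03], 0],
    [[0, 0, 0.04], 0],
    [[0, 0, 0.04], 0]
  ]
}}

```text
t: 19.9
tool_pos: [0.5501, -0.0809, 0.3507]
tool_rot: [0.081, 3.137, -0.001]
contact_force: [0.1, -1.1, -3.6]
opening: 0.0296
grip_force: 21.0
```

Call:
{"name": "drive_tool", "arguments": {
  "rows": [
    [[0, 0, 0.03], 0],
    [[0, 0, 0.02], 0],
    [[0, 0, 0.01], 0],
    [[0, 0, 0.005], 0],
    [[0, 0, 0], 0],
    [[0, 0, 0], 0]
  ]
}}

```text
t: 20.5
tool_pos: [0.5504, -0.0812, 0.2869]
tool_rot: [0.081, 3.138, -0.001]
contact_force: [0.6, 0.2, -3.2]
opening: 0.0297
grip_force: 21.0
```

```bash
cat > tilt.py <<'E'
from h import *
to(.55,-.08,.271,1.52)
d=cam("side");im=d["image"].astype(int);o=ctrl.get_obs()
g=((im[...,1]-np.maximum(im[...,0],im[...,2]))>12).astype(np.uint8)
n,l,s,c=cv2.connectedComponentsWithStats(g)
yf=o["tool_pos"][1]-.015
def onp(uv):
    C,v=ray(d,uv);return C+v*(yf-C[1])/v[1]
for i in range(1,n):
    if s[i,4]>12: print("green",c[i].round(1),s[i,4],onp(c[i]).round(4)); G=c[i]
# left/right edges of the grey face on rows above the vial
for r in range(int(G[1])-32,int(G[1])+9,4):
    row=im[r]; m=(row[:,2]-row[:,0]<25)&(row.sum(1)<330)
    xs=[x for x in range(int(G[0])-25,int(G[0])+32) if m[x]]
    if xs: print(r,xs[0],xs[-1],onp((xs[0],r))[[0,2]].round(4),onp((xs[-1],r))[[0,2]].round(4))
E
python3 tilt.py
```

```text
t 20.5 pos [ 0.5504 -0.0812  0.2869] yaw_y 1.519 q [-0.28 -0.1   1.79  0.    1.45 -1.8 ] F [ 0.6  0.2 -3.2] op 0.0297 gf 21.0
turn -0.001 shift now [0.0005 0.0012 0.0159] shift after turn [0.0005 0.0012 0.0159]
green [264.3 275. ] 23 [ 0.5359 -0.0962  0.0626]
243 264 281 [0.5377 0.2413] [0.5851 0.2394]
247 262 280 [0.5318 0.2215] [0.5826 0.2195]
251 261 279 [0.5285 0.2011] [0.5801 0.1989]
255 261 278 [0.528  0.1799] [0.5775 0.1778]
259 260 277 [0.5246 0.1581] [0.5748 0.1559]
263 259 275 [0.521  0.1357] [0.569  0.1336]
267 258 274 [0.5174 0.1126] [0.5661 0.1104]
271 255 274 [0.5074 0.0891] [0.5662 0.0863]
275 256 273 [0.5097 0.0641] [0.5631 0.0615]
279 256 271 [0.5089 0.0385] [0.5568 0.0361]
```

The tilt is 8°, with the bottom about 10 mm off the bench. I'll lower it gently and swing the pads towards -x to square it on its end.

Call:
{"name": "drive_tool", "arguments": {
  "rows": [
    [[0, 0, 0.004], 0],
    [[0, 0, 0.003], 0],
    [[0, 0, 0.003], 0],
    [[0, 0, 0.002], 0],
    [[0, 0, 0], 0]
  ]
}}

```text
t: 21.05
tool_pos: [0.5523, -0.0815, 0.28]
tool_rot: [0.081, 3.13, -0.003]
contact_force: [-1.1, 0.5, 15.5]
opening: 0.0294
grip_force: 23.5
```

Call:
{"name": "drive_tool", "arguments": {
  "rows": [
    [[0.005, 0, 0.001], 0],
    [[0.005, 0, 0.001], 0],
    [[0.005, 0, 0.001], 0],
    [[0.005, 0, 0.001], 0],
    [[0, 0, 0], 0],
    [[0, 0, 0], 0]
  ]
}}

```text
t: 21.65
tool_pos: [0.5333, -0.0806, 0.278]
tool_rot: [0.081, 3.126, -0.004]
contact_force: [-1.4, 1.6, 20.0]
opening: 0.0301
grip_force: 24.8
```

```bash
python3 tilt.py
```

```text
t 21.65 pos [ 0.5333 -0.0806  0.278 ] yaw_y 1.519 q [-0.29 -0.14  1.85  0.    1.42 -1.81] F [-1.4  1.6 20. ] op 0.0301 gf 24.8
turn -0.001 shift now [-0.0166  0.0015  0.0072] shift after turn [-0.0166  0.0015  0.0072]
green [263.  276.1] 23 [ 0.5317 -0.0956  0.0552]
244 257 276 [0.5181 0.2363] [0.5712 0.2342]
248 259 275 [0.5232 0.2159] [0.5685 0.2141]
252 258 274 [0.5198 0.1953] [0.5658 0.1934]
256 258 274 [0.5192 0.174 ] [0.5659 0.172 ]
260 257 273 [0.5156 0.1521] [0.563 0.15 ]
264 257 272 [0.5149 0.1293] [0.56   0.1273]
268 256 272 [0.5111 0.106 ] [0.56   0.1038]
272 255 272 [0.5072 0.082 ] [0.56   0.0795]
276 256 271 [0.5095 0.0568] [0.5568 0.0545]
280 255 271 [0.5054 0.0311] [0.5568 0.0285]
```

Call:
{"name": "drive_tool", "arguments": {
  "rows": [
    [[0.005, 0, 0], 0],
    [[0.005, 0, 0], 0],
    [[0.005, 0, 0], 0],
    [[0, 0, 0], 0],
    [[0, 0, 0], 0]
  ]
}}

```text
t: 22.2
tool_pos: [0.5171, -0.0797, 0.2753]
tool_rot: [0.081, 3.13, -0.003]
contact_force: [-2.5, 1.6, 13.8]
opening: 0.0298
grip_force: 24.6
```

```bash
python3 tilt.py
```

```text
t 22.2 pos [ 0.5171 -0.0797  0.2753] yaw_y 1.519 q [-0.3  -0.18  1.88  0.    1.43 -1.81] F [-2.5  1.6 13.8] op 0.0298 gf 24.6
turn -0.001 shift now [-0.0328  0.0014  0.0046] shift after turn [-0.0328  0.0014  0.0046]
green [261.6 276.5] 21 [ 0.5269 -0.0947  0.051 ]
244 251 270 [0.5014 0.2355] [0.5544 0.2335]
248 253 270 [0.5062 0.2152] [0.5544 0.2133]
252 254 270 [0.5082 0.1943] [0.5543 0.1924]
256 254 270 [0.5074 0.173 ] [0.5542 0.171 ]
260 254 270 [0.5066 0.1509] [0.5541 0.1489]
264 254 270 [0.5058 0.1282] [0.554 0.126]
268 254 269 [0.5049 0.1047] [0.5508 0.1026]
272 254 269 [0.504  0.0805] [0.5507 0.0783]
276 254 270 [0.5031 0.0554] [0.5537 0.053 ]
280 254 270 [0.5021 0.0295] [0.5536 0.027 ]
```

The level stands plumb at about (0.528,-0.080). I'll release it, rise, turn 90° and regrip by the long edges.

Call:
{"name": "drive_tool", "arguments": {
  "rows": [
    [[0, 0, 0], 0],
    [[0, 0, 0], 0],
    [[0, 0, 0], 0],
    [[0, 0, 0], 0],
    [[0, 0, 0], 0],
    [[0, 0, -0.02], 0],
    [[0, 0, -0.03], 0],
    [[0, 0, -0.03], 0],
    [[0, 0, 0], 0],
    [[0, 0, 0], 0]
  ],
  "jaw": 0.1
}}

```text
t: 23.25
tool_pos: [0.5149, -0.0793, 0.3495]
tool_rot: [0.081, 3.139, -0.001]
contact_force: [0.3, -0.1, 0.0]
opening: 0.0769
grip_force: 0.0
```

Call:
{"name": "drive_tool", "arguments": {
  "rows": [
    [[0, 0, 0], 0.145],
    [[0, 0, 0], 0.145],
    [[0, 0, 0], 0.145],
    [[0, 0, 0], 0.145],
    [[0, 0, 0], 0.145],
    [[0, 0, 0], 0.145],
    [[0, 0, 0], 0.145],
    [[0, 0, 0], 0.145],
    [[0, 0, 0], 0.145],
    [[0, 0, 0], 0.145]
  ],
  "jaw": 0
}}

```text
t: 24.25
tool_pos: [0.514, -0.079, 0.3465]
tool_rot: [-2.148, -2.288, 0.003]
contact_force: [0.3, -0.1, 0.3]
opening: 0.0856
grip_force: 0.0
```

Call:
{"name": "drive_tool", "arguments": {
  "rows": [
    [[0, 0, 0], 0.121],
    [[0, 0, 0], 0],
    [[0, 0, 0], 0]
  ]
}}

```text
t: 24.55
tool_pos: [0.5143, -0.0791, 0.3474]
tool_rot: [-2.274, -2.164, 0.002]
contact_force: [0.2, -0.5, -0.3]
opening: 0.0853
grip_force: 0.0
```

```bash
sed -i 's/^to(.*/to(.528,-.080,.258,-.052)/; s/yf=.*/yf=-.095/' tilt.py; python3 tilt.py
```

```text
t 24.55 pos [ 0.5143 -0.0791  0.3474] yaw_y -0.0496 q [-0.3  -0.22  1.8  -0.    1.57 -0.25] F [ 0.2 -0.5 -0.3] op 0.0853 gf 0.0
turn 0.0024 shift now [-0.0003  0.014   0.0894] shift after turn [-0.0003  0.014   0.0894]
green [261.6 276.8] 20 [ 0.527  -0.095   0.0497]
244 252 269 [0.5042 0.2359] [0.5516 0.234 ]
248 253 269 [0.5062 0.2157] [0.5515 0.2138]
252 253 269 [0.5054 0.1949] [0.5514 0.193 ]
256 253 269 [0.5046 0.1736] [0.5512 0.1716]
260 253 269 [0.5037 0.1516] [0.5511 0.1495]
264 254 269 [0.5058 0.1287] [0.551  0.1267]
268 254 269 [0.505  0.1053] [0.5508 0.1032]
272 253 269 [0.501  0.0812] [0.5507 0.0788]
276 254 270 [0.5031 0.056 ] [0.5537 0.0536]
280 254 270 [0.5022 0.0301] [0.5536 0.0276]
```

Call:
{"name": "drive_tool", "arguments": {
  "rows": [
    [[0, 0.013, 0], 0],
    [[0, 0, 0.025], 0],
    [[0, 0, 0.025], 0],
    [[0, 0, 0.02], 0],
    [[0, 0, 0.015], 0],
    [[0, 0, 0.004], 0],
    [[0, 0, 0], 0]
  ]
}}

```text
t: 25.3
tool_pos: [0.5275, -0.0798, 0.2595]
tool_rot: [-2.277, -2.163, 0.001]
contact_force: [-0.2, 0.4, 0.4]
opening: 0.0855
grip_force: 0.0
```

Call:
{"name": "drive_tool", "arguments": {
  "rows": [
    [[0, 0, 0], 0],
    [[0, 0, 0], 0],
    [[0, 0, 0], 0],
    [[0, 0, 0], 0],
    [[0, 0, 0], 0],
    [[0, 0, 0], 0]
  ],
  "jaw": 1,
  "grip_force": 40
}}

```text
t: 25.9
tool_pos: [0.5284, -0.08, 0.2615]
tool_rot: [2.277, 2.161, 0.002]
contact_force: [0.4, -0.0, 6.0]
opening: 0.0538
grip_force: 44.4
```

```bash
python3 - <<'E'
from h import *
to(.557,-.27,.33,-.05)
T=[cam("top") for _ in range(4)];S=[cam("side") for _ in range(4)]
it=np.mean([x["image"].astype(float) for x in T],0);is_=np.mean([x["image"].astype(float) for x in S],0);t,s=T[0],S[0]
def blob(im,x,y,w,h,thr):
    c=im[y:y+h,x:x+w]; m=((c[...,0]-c[...,2])>thr)&(c.mean(2)>90); yy,xx=np.nonzero(m); W=c.mean(2)[m]; print(xx.size,xx.min()+x,xx.max()+x,yy.min()+y,yy.max()+y); return np.array([np.average(xx,weights=W)+x,np.average(yy,weights=W)+y])
a=blob(it,434,218,14,18,-15);b=blob(is_,265,308,20,14,-15);print(a,b,tri(t,a,s,b))
# board: front top edge from top view, back & front edge in side view
for u in((360,0),):pass
for z in(.272,):
  for uv in((446.5,157),(447,180),(447,285),(446.5,302)): print("frontedge top",plane(t,uv,z).round(4))
np.set_printoptions(linewidth=180)
for r in(180,200,260,285): print("top row",r,it[r,438:462].mean(1).round())
for c_ in(210,240,300,340): print("side col",c_,is_[310:334,c_].mean(1).round())
E
```

```text
t 25.9 pos [ 0.5284 -0.08    0.2615] yaw_y -0.0519 q [-0.29 -0.14  1.87  0.    1.41 -0.24] F [ 0.4 -0.   6. ] op 0.0538 gf 44.4
turn -0.0019 shift now [-0.1883  0.0386 -0.0683] shift after turn [-0.1883  0.0383 -0.0683]Traceback (most recent call last):
  File "<stdin>", line 7, in <module>
  File "<stdin>", line 6, in blob
    return umr_minimum(a, axis, None, out, keepdims, initial, where)
ValueError: zero-size array to reduction operation minimum which has no identity
```

```bash
python3 - <<'E'
from h import *
np.set_printoptions(linewidth=180)
t,s=cam("top"),cam("side");it=cv2.imread("pics/top0.png").astype(float);is_=cv2.imread("pics/side0.png").astype(float)
print("T B-R");print((it[222:233,436:450,0]-it[222:233,436:450,2]).astype(int));print(it[222:233,436:450].mean(2).astype(int))
print("S B-R");print((is_[310:322,267:282,0]-is_[310:322,267:282,2]).astype(int))
for r in(180,200,260,285): print("top row",r,it[r-1:r+2,438:462].mean((0,2)).round())
for c_ in(210,240,300,340): print("side col",c_,is_[310:334,c_-1:c_+2].mean((1,2)).round())
E
```

```text
T B-R
[[-22 -21 -18 -17 -24 -17 -23 -23 -18 -21 -27 -42 -54 -57]
 [-18 -20 -22 -19 -15 -19 -17 -18 -17 -18 -27 -41 -53 -57]
 [-17 -19 -20 -12  -8 -15 -16 -18 -17 -18 -26 -40 -52 -57]
 [-21 -18 -13  -6  -2  -4  -8  -8  -8 -14 -29 -38 -49 -58]
 [-17 -20 -12  -1   1  -1  -2  -1  -4 -13 -23 -43 -51 -55]
 [-23 -16 -11  -2   0  -1  -2  -5  -7 -10 -24 -39 -53 -56]
 [-21 -18 -10  -4  -3  -3  -8  -8 -10 -14 -25 -40 -51 -55]
 [-18 -20 -17 -12  -9 -11 -15 -16 -17 -18 -28 -39 -51 -57]
 [-18 -19 -17 -18 -19 -19 -21 -18 -19 -19 -26 -41 -50 -57]
 [-22 -20 -18 -16 -21 -19 -20 -22 -22 -21 -27 -39 -51 -59]
 [-17 -18 -22 -19 -20 -21 -19 -20 -21 -20 -27 -39 -51 -57]]
[[ 30  29  33  34  30  36  35  31  33  33  45  69  92  99]
 [ 33  29  29  34  38  36  38  34  33  33  45  66  91  99]
 [ 31  33  33  41  51  45  41  36  34  34  42  68  89 102]
 [ 29  30  35  53  68  66  59  57  47  37  42  69  91 100]
 [ 33  31  34  57  79  80  78  73  62  45  47  67  90 101]
 [ 30  30  35  58  76  81  77  70  55  45  44  68  89 101]
 [ 29  31  35  50  62  63  58  51  47  39  42  67  92 102]
 [ 30  27  30  35  47  43  39  
[... 1524 characters left out ...]
 107. 106. 106. 106. 106.]
top row 285 [ 24.  24.  24.  30.  32.  31.  30.  30.  32.  43.  69.  94. 104. 104. 102. 102.  98.  94.  97. 103. 104. 105. 104. 105.]
side col 210 [174. 176. 176. 175. 174. 174. 175. 178. 186. 188. 185. 184. 184. 176. 145.  89.  58.  59.  58.  54.  60.  65.  79.  80.]
side col 240 [186. 182. 182. 181. 181. 180. 180. 176. 169. 180. 186. 187. 186. 185. 169. 119.  68.  55.  58.  60.  55.  59.  63.  64.]
side col 300 [189. 191. 191. 191. 192. 192. 191. 190. 189. 181. 178. 180. 187. 186. 187. 172. 116.  64.  55.  57.  59.  60.  63.  68.]
side col 340 [175. 174. 174. 174. 171. 168. 173. 169. 167. 167. 178. 184. 185. 186. 187. 180. 146.  86.  55.  58.  61.  59.  65.  78.]
```

```bash
python3 - <<'E'
from h import *
t,s=cam("top"),cam("side")
print("screw top@.25",plane(t,(440,226.6),.25).round(4)," face tip",plane(t,(438.7,226.6),.25).round(4),"tri",tri(t,(440,226.6),s,(273.4,317.6)))
print("side@.25",plane(s,(273.4,317.6),.25).round(4),"head top side@.256",plane(s,(273.4,315.3),.256).round(4))
for uv in((446.2,200),(447.5,260),(447.8,285)):print("front edge",plane(t,uv,.272).round(4))
for uv in((210,324.5),(240,324.9),(300,325.9),(340,326.4)):print("side back edge",plane(s,uv,.272).round(4))
for uv in((210,317.5),(300,318.8),):print("side front edge",plane(s,uv,.272).round(4))
to(.557,-.27,.33,-.05)
E
```

```text
screw top@.25 [ 0.5574 -0.3203  0.25  ]  face tip [ 0.5574 -0.3168  0.25  ] tri (array([ 0.55747376, -0.32043833,  0.24953258]), np.float64(9.7116644110043e-06))
side@.25 [ 0.5575 -0.3206  0.25  ] head top side@.256 [ 0.5576 -0.3173  0.256 ]
front edge [ 0.6238 -0.3348  0.272 ]
front edge [ 0.4667 -0.327   0.272 ]
front edge [ 0.403  -0.3237  0.272 ]
side back edge [ 0.4089 -0.3437  0.272 ]
side back edge [ 0.4789 -0.3462  0.272 ]
side back edge [ 0.6184 -0.3528  0.272 ]
side back edge [ 0.7117 -0.3575  0.272 ]
side front edge [ 0.4078 -0.3262  0.272 ]
side front edge [ 0.6196 -0.3352  0.272 ]
t 26.5 pos [ 0.5284 -0.0801  0.2615] yaw_y -0.0519 q [-0.29 -0.14  1.87 -0.    1.41 -0.24] F [ 0.2 -0.4  4.9] op 0.0534 gf 44.4
turn -0.0019 shift now [-0.1882  0.0386 -0.0682] shift after turn [-0.1883  0.0383 -0.0682]
```

The screw is at (0.5575,-0.3204,0.2495) and the board face at y≈-0.333 there, with an angle of -0.047. I'll lift until the opening is at screw height and approach to a stand-off.

Call:
{"name": "drive_tool", "arguments": {
  "rows": [
    [[0, 0, -0.015], -0.004],
    [[0, 0, -0.025], 0],
    [[0, 0, -0.0235], 0],
    [[-0.025, 0.005, 0], 0],
    [[-0.035, 0.007, 0], 0],
    [[-0.035, 0.007, 0], 0],
    [[-0.035, 0.007, 0], 0],
    [[-0.035, 0.007, 0], 0],
    [[-0.025, 0.006, 0], 0],
    [[0, 0, 0], 0]
  ]
}}

```text
t: 27.5
tool_pos: [0.557, -0.2743, 0.3222]
tool_rot: [-2.276, -2.162, 0.002]
contact_force: [-0.1, -0.3, -3.6]
opening: 0.0538
grip_force: 44.3
```

Call:
{"name": "drive_tool", "arguments": {
  "rows": [
    [[0, 0, 0], 0],
    [[0, 0, 0], 0],
    [[0, 0, 0], 0]
  ]
}}

```text
t: 27.8
tool_pos: [0.5574, -0.2704, 0.3233]
tool_rot: [-2.272, -2.168, -0.0]
contact_force: [-0.3, -0.3, -3.3]
opening: 0.0536
grip_force: 44.3
```

```bash
python3 - <<'E'
from h import *
to(.5575,-.283,.325,-.047)
d=cam("side");t=cam("top")
def c(i,X,w,h):
    p=proj(i,X)[0].astype(int);x,y=max(0,min(p[0]-w//2,560-w)),max(0,min(p[1]-h//2,420-h)); print(x,y); return cv2.resize(i["image"][y:y+h,x:x+w],(400,400),interpolation=cv2.INTER_CUBIC)
cv2.imwrite("pics/l5.png",np.hstack([c(d,[.557,-.3,.26],60,60),c(t,[.557,-.3,.25],60,60)]))
E
```

```text
t 27.8 pos [ 0.5574 -0.2704  0.3233] yaw_y -0.0467 q [-0.57  0.03  1.6   0.    1.51 -0.53] F [-0.3 -0.3 -3.3] op 0.0536 gf 44.3
turn 0.0003 shift now [-0.0126  0.0007 -0.0017] shift after turn [-0.0126  0.0007 -0.0017]
242 277
402 196
```

View pics/l5.png

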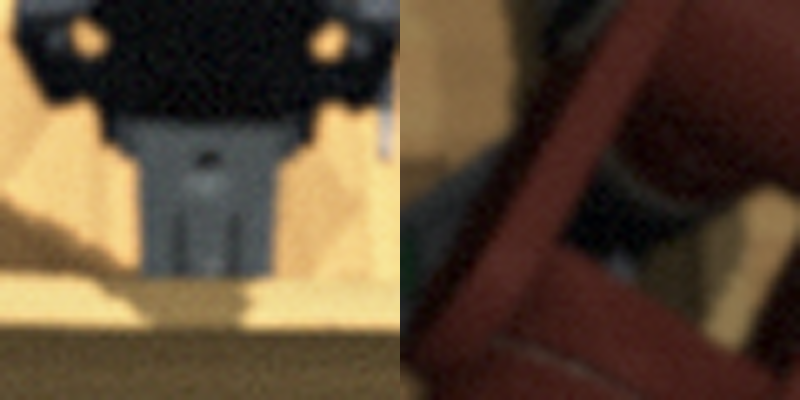

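The side crop shows the keyhole near crop (206,170), centred on the level's axis at x≈208. Both edges look plumb, with the fingers on the long edges. I'll check its height by casting onto the face plane.

```bash
python3 - <<'E'
from h import *
d=cam("side");im=np.mean([cam("side")["image"].astype(float) for _ in range(6)],0)
def on(uv,y):
    C,v=ray(d,uv);return (C+v*(y-C[1])/v[1]).round(4)
y=ctrl.get_obs()["tool_pos"][1]-.015
for n,u in(("dark",(207,158)),("light",(205,182)),("L",(140,200)),("R",(276,200)),("L2",(145,270)),("R2",(272,270))): print(n,on((u[0]/6.667+242,u[1]/6.667+277),y))
g=im.mean(2);np.set_printoptions(linewidth=160)
print(g[294:316,262:284].round().astype(int))
for z in(.236,.248,.258,.272):print(z,proj(d,[[.5575,y,z]])[0].round(1))
E
```

```text
dark [ 0.5575 -0.2864  0.2716]
light [ 0.5568 -0.2864  0.2516]
L [ 0.5326 -0.2864  0.2377]
R [ 0.5835 -0.2864  0.2345]
L2 [ 0.5333 -0.2864  0.1735]
R2 [ 0.5834 -0.2864  0.1701]
[[ 23  18  17  17  17  15  14  18  18  16  16  17  16  14  16  16  12  14  15  14  15  17]
 [ 42  41  39  37  38  38  36  37  35  37  33  35  36  34  35  32  30  30  31  31  33  35]
 [ 59  62  64  65  64  62  63  63  62  60  62  62  62  62  61  60  61  57  59  58  61  59]
 [ 67  77  80  80  79  79  79  79  79  81  79  78  80  79  78  76  79  78  77  78  75  75]
 [ 69  80  83  83  84  82  85  83  84  82  82  80  80  83  83  82  80  81  80  82  81  80]
 [ 71  80  83  83  85  83  84  83  81  75  70  68  73  80  81  81  80  80  82  82  80  75]
 [ 83  82  82  84  80  82  81  83  80  65  52  48  57  73  79  82  82  81  81  81  80  78]
 [116  88  82  81  81  81  81  81  78  66  46  41  54  70  80  82  83  81  82  81  85  91]
 [136  96  81  82  83  82  84  84  82  80  73  74  78  82  84  83  80  82  81  82  87 104]
 [139  96  81  82  82  82  83  89  94  97  99 100 100  98  92  84  82  82  84  82  88 109]
 [140  95  81
[... 457 characters left out ...]
82  83  77  70  69  77  80  80  82  82  81  74  70  78  82  85  87  99 131]
 [156 106  80  81  80  75  64  63  75  82  82  81  83  80  69  62  72  83  85  88 101 135]
 [159 108  81  81  82  76  58  61  76  84  83  82  83  78  66  58  71  82  86  86 100 136]
 [166 114  83  81  80  76  60  61  75  82  82  85  83  79  66  59  71  81  85  86 104 139]
 [169 114  84  82  81  76  61  62  76  82  83  82  84  79  67  58  70  81  86  89 106 145]
 [163 110  82  81  81  77  63  60  75  83  83  84  85  79  65  58  71  83  86  89 107 146]
 [157 108  81  81  83  74  60  60  76  82  86  91  92  86  68  60  71  82  85  89 106 148]]
0.236 [273. 307.]
0.248 [273.  304.9]
0.258 [273.  303.2]
0.272 [273.  300.6]
```

Call:
{"name": "drive_tool", "arguments": {
  "rows": [
    [[-0.01, 0, -0.001], 0],
    [[-0.01, 0, 0], 0],
    [[-0.006, 0, 0], 0],
    [[-0.003, 0, 0], 0],
    [[0, 0, 0], 0],
    [[0, 0, 0], 0]
  ]
}}

```text
t: 28.85
tool_pos: [0.5561, -0.3005, 0.3243]
tool_rot: [-2.274, -2.167, -0.0]
contact_force: [0.3, 1.2, -3.2]
opening: 0.054
grip_force: 44.3
```

Call:
{"name": "drive_tool", "arguments": {
  "rows": [
    [[-0.003, 0, 0], 0],
    [[-0.003, 0, 0], 0],
    [[-0.003, 0, 0], 0],
    [[0, 0, 0], 0],
    [[0, 0, 0], 0]
  ]
}}

```text
t: 29.35
tool_pos: [0.5557, -0.3095, 0.3244]
tool_rot: [-2.274, -2.167, -0.0]
contact_force: [0.0, 0.3, -3.7]
opening: 0.0534
grip_force: 44.3
```

```bash
python3 -c "
from h import *
to(.5575,-.315,.325,-.047)"
```

```text
t 29.35 pos [ 0.5557 -0.3095  0.3244] yaw_y -0.0481 q [-0.63  0.07  1.56  0.    1.51 -0.58] F [ 0.   0.3 -3.7] op 0.0534 gf 44.3
turn -0.0011 shift now [-0.0054  0.0021 -0.0006] shift after turn [-0.0054  0.0021 -0.0006]
```

Call:
{"name": "drive_tool", "arguments": {
  "rows": [
    [[-0.002, 0.002, 0], 0],
    [[-0.002, 0, 0], 0],
    [[-0.002, 0, 0], 0],
    [[0, 0, 0], 0],
    [[0, 0, 0], 0]
  ]
}}

```text
t: 29.85
tool_pos: [0.5574, -0.3156, 0.3244]
tool_rot: [-2.274, -2.167, -0.0]
contact_force: [-0.3, -0.2, -3.5]
opening: 0.0534
grip_force: 44.3
```

Call:
{"name": "drive_tool", "arguments": {
  "rows": [
    [[-0.001, 0, 0.003], 0],
    [[0, 0, 0.003], 0],
    [[0, 0, 0.003], 0],
    [[0, 0, 0.003], 0],
    [[0, 0, 0], 0],
    [[0, 0, 0], 0]
  ]
}}

```text
t: 30.45
tool_pos: [0.5573, -0.3165, 0.3122]
tool_rot: [-2.274, -2.167, 0.0]
contact_force: [0.2, 0.1, -3.2]
opening: 0.0531
grip_force: 44.3
```

```bash
python3 -c "
from h import *
to(.5575,-.315,.3005,-.047)"
```

```text
t 30.45 pos [ 0.5573 -0.3165  0.3122] yaw_y -0.0479 q [-0.63  0.09  1.56  0.    1.49 -0.58] F [ 0.2  0.1 -3.2] op 0.0531 gf 44.3
turn -0.0009 shift now [0.0015 0.0001 0.0117] shift after turn [0.0015 0.0001 0.0117]
```

Call:
{"name": "drive_tool", "arguments": {
  "rows": [
    [[0, 0, 0.003], 0],
    [[0, 0, 0.003], 0],
    [[0, 0, 0.003], 0],
    [[0, 0, 0.002], 0],
    [[0, 0, 0], 0],
    [[0, 0, 0], 0]
  ]
}}

```text
t: 31.05
tool_pos: [0.5574, -0.3166, 0.3015]
tool_rot: [2.274, 2.167, 0.0]
contact_force: [-0.5, -0.5, -3.7]
opening: 0.0535
grip_force: 44.6
```

Call:
{"name": "drive_tool", "arguments": {
  "rows": [
    [[0, 0, 0.001], 0],
    [[0, 0, 0.001], 0],
    [[0, 0, 0], 0],
    [[0, 0, 0], 0]
  ]
}}

```text
t: 31.45
tool_pos: [0.5575, -0.3167, 0.301]
tool_rot: [2.273, 2.167, 0.0]
contact_force: [-4.2, 3.0, 5.1]
opening: 0.0535
grip_force: 45.2
```

The screw is bearing the weight at the expected height. Releasing.

Call:
{"name": "drive_tool", "arguments": {
  "rows": [
    [[0, 0, 0], 0],
    [[0, 0, 0], 0],
    [[0, 0, 0], 0],
    [[0, 0, 0], 0],
    [[0, 0, -0.01], 0],
    [[0, 0, -0.03], 0],
    [[0, 0, -0.04], 0],
    [[0, 0, -0.04], 0],
    [[0.04, 0, 0], 0],
    [[0.04, 0, 0], 0]
  ],
  "jaw": 0
}}

```text
t: 32.45
tool_pos: [0.5615, -0.2368, 0.4229]
tool_rot: [2.273, 2.162, 0.003]
contact_force: [0.8, 0.1, -0.2]
opening: 0.0857
grip_force: 0.0
```

Call:
{"name": "drive_tool", "arguments": {
  "rows": [
    [[0.04, 0, 0], 0],
    [[0.04, 0, 0], 0],
    [[0.04, 0, 0], 0],
    [[0.04, 0, 0], 0],
    [[0.04, 0, 0], 0],
    [[0.04, 0, 0], 0],
    [[0.04, 0, 0], 0],
    [[0.04, 0, 0], 0],
    [[0, 0, 0], 0],
    [[0, 0, 0], 0]
  ]
}}

```text
t: 33.45
tool_pos: [0.5765, 0.0836, 0.4202]
tool_rot: [2.271, 2.169, 0.0]
contact_force: [-0.5, -0.2, 0.3]
opening: 0.0853
grip_force: 0.0
```

```bash
python3 - <<'E'
from h import *
to(.5575,0,.4)
d=cam("side");t=cam("top")
# level top edge in side view: expect z .28
print(proj(d,[[.5575-.027,-.3,.28],[.5575+.027,-.3,.28],[.5575,-.315,.28]]).round(1),proj(t,[[.5575,-.315,.28],[.5575,-.315,.04]]).round(1))
print([plane(d,u,.28).round(4) for u in((265,311),(281,311))])
cv2.imwrite("pics/f.png",np.hstack([cv2.resize(d["image"][290:340,245:305],(400,333)),cv2.resize(t["image"][200:260,390:462],(400,333))]))
E
```

```text
t 33.45 pos [0.5765 0.0836 0.4202] yaw_y -0.0462 q [ 0.02 -0.09  1.56 -0.    1.67  0.06] F [-0.5 -0.2  0.3] op 0.0853 gf 0.0
turn 0 shift now [-0.0844 -0.0152  0.0202] shift after turn [-0.0844 -0.0152  0.0202]
[[261.9 304.6]
 [284.5 304. ]
 [273.4 310.2]] [[441.7 224.5]
 [416.5 239. ]]
[array([ 0.5377, -0.3165,  0.28  ]), array([ 0.5754, -0.3176,  0.28  ])]
```

View pics/f.png

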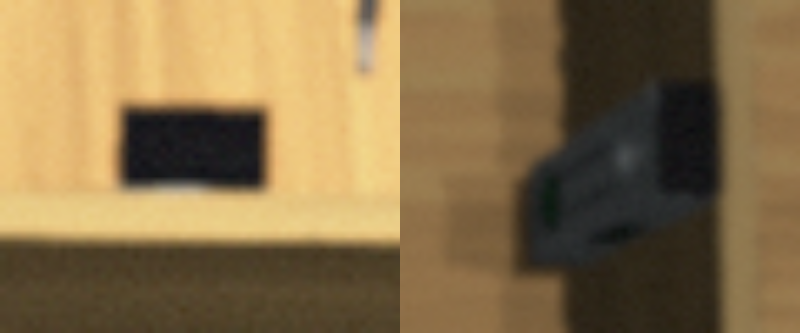

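The final view shows the level hanging plumb. Its top cap is at side px (263–285, 306–318) and its lower end at top px (419,240), both within 3 px of the prediction for fully seated. The arm is clear, so I'm handing in.

```bash
python3 -c "
from station import ctrl
print(ctrl.finish_job())"
```

```text
the job is handed in; nothing more can be done
None
```

The level hangs plumb on the middle screw with its keyhole up and the arm clear, handed in at about 33.5 s of the 66 s allowed; the final pictures match a fully seated position, but the hand-in gave no verdict.

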